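Snug a resin mount in the cam clamp of a sample saw

ROBOT

A 7-joint arm with a two-finger parallel gripper is mounted at the origin on the work surface. World frame = base frame: x ahead of the robot, y to its left, z up, the work surface at z = 0. Lengths are in m, angles in rad, forces in N, time in s.
With the tool pointing down it reaches from about 0.425 to 0.925 m from the base axis. Payload 6.8 kg.
Tool frame: the origin (TCP) lies between the finger pads; the fingertips stand finger_overhang ahead of it and the grasp point (between the pads) lies 6 mm ahead of it (finger_overhang is the distance from the TCP to the fingertips, in m); z points along the fingers, y is the line along which they close (so a half turn about z gives the same grasp; the last joint's range is limited). The gripper opens to 85 mm and grips with 20 to 120 N. Pads are 22 mm wide; open, the fingers measure 114 mm over their backs; the gripper's body (76 mm by 85 mm) begins 54 mm behind the grasp point. The pads swing forward as they close: fully open they stand 13 mm farther back than shut.
Start: joints at [-1.263, 0.477, 0.022, 1.555, -0.011, 1.109, -0.083], TCP at [0.273, 0.618, 0.256] pointing down, gripper open.
Joint ranges: [-2.96, 2.96], [-0.34, 2.1], [-1.41, 1.46], [0.24, 2.44], [-1.37, 4.51], [0.17, 1.92], [-2.96, 2.96]. Speed limits (rad/s): [2.39, 2.39, 3.14, 3.14, 3.14, 3.14, 3.14].

INTERFACE

Orientations are given as a unit quaternion [w, x, y, z].
In Python, from station import * gives the robot as it stands.
- The arm moves only by the tool drive_tool, never from a script. Its argument "increments" is a list of rows, each an object of numbers: "claw": the finger opening in m, from 0 to 0.0854; "dx", "dy", "dz": the shift along the tool's x, y, z in m; "wx", "wy", "wz": the turn, a rotation vector about the tool's x, y, z in degrees. A call has 1 to 20 rows; each row shifts and turns the commanded pose from where the row before left it, along the tool's axes as they then stand; what a row does not reach is not made up. A row lasts 1/8 s, in which the tool goes at most 62.5 mm and 10.7 degrees, less where a joint would pass 70% of its speed; a pose out of reach is approached as far as the arm can. A call with a gripper value outside its range is refused whole. The fingers move at their own pace and stop on an object; "newtons" is the grip in N (left out, the last holds). Time passes only in rows, so rows that do not move let the fingers close. It gives the time, the measured TCP pose, the force, the opening and the grip force at its end, in the units of the state.
- get_obs(): the state, without advancing time (a new reading comes with each control period).
- read_camera(name): name is "scene" or "top"; returns (picture, depth): 384x512x3 uint8, red, green, blue; 384x512 float32, m along the optical axis (not along the pixel's ray), 0 where there is no reading.
- calibration(name): a dict with "intrinsics" (3x3 intrinsics, pixels), "k1" (the pictures are not rectified: a ray, as slopes to the right and down, at radius r is drawn at 1 + k1 r^2 times it, then the intrinsics apply), "R" (3x3) and "t" (3): a world point X has camera coordinates R X + t. Camera axes: x right, y down, z forward; pixel columns grow to the right and rows downward; lengths in m; the calibration is good to about 2 mm. A picture is of the moment at which its call begins. calibration takes no time and is no camera call.
- hand_in(): hands the job in; it is judged then, once.
The state is a dict: "t": time; "q": joint angles; "joint_vel": joint speeds; "joint_torque": joint torques, N m; "eef_pos": TCP position; "tool_rot": TCP orientation; "contact_force": force on the tool from outside, world axes, zero at the start; "torque": the same for the moment, N m; "gripper_width": opening from 0.0 (shut) to 1.0 (fully open); "grasp_force": force on a finger pad.
Only numpy, scipy, OpenCV 4.12 (cv2) and the standard library are available. Lean on these libraries where they do the work, as an engineer would, in place of code of your own. Each camera call takes 0.05 s, during which the arm holds its last target. There are 200 camera calls.

TASK

Of the two green cam clamps on the bench, find the one with the amber resin specimen lying loose in it and swing its lever by the red knob, anticlockwise, just far enough that the specimen is pinched and the blue spring pad behind it is pushed in about half-way. Do not overrun: the pad must never reach the end of its travel. Then let go of the knob, and leave the empty clamp's lever alone.

Things in the scene. Friction and masses are not known exactly. Their poses are not given: they have to be found in the camera images.
- clamp: the loaded clamp: fixed green base plate 230 x 90 x 15 mm; origin: centre of its underside, on the bench; x runs along it from cam to stop, z up. The lever's upright pivot is at x = -60 mm, y = 0. In line along x: steel cam disc (72 mm across), aluminium jaw (top 38 mm above bench), specimen, gap (differs each time), blue pad on two yellow rods, grey stop block (set by a screw, not to be touched).
- clamp_lever (a joint): turn of that clamp's black lever (arm 18 mm wide, top 51 mm above bench), rad, growing anticlockwise from above; 0 fully open, the arm then 130 degrees clockwise of the base's +x; starts 0 to 0.15. It drives the jaw to +x. The pad starts to give at 0.5 to 1.15, then moves 3.7 mm per 10 degrees. Needs 4 to 8 N at the knob, stays where left, end stop 1.75.
- clamp_grip (a point): centre of the red knob on that lever, 110 mm from the pivot: upright round grip 20 mm in diameter and 50 mm tall, from 51 to 101 mm above the bench, this point 78 mm above it. It spins freely on the arm, so the hand need not turn with the lever.
- clamp_pad (a joint): how far the blue spring pad (10 x 46 x 28 mm) of that clamp is pushed in towards its grey stop block, m: 0 free (14 mm of yellow rod showing), 0.006 half-way (8 mm showing), 0.012 the end of its travel (2 mm showing). Its spring takes 0.9 N per mm.
- specimen_center (a point): centre of the loose specimen: an amber resin block 40 mm (along the clamp) x 36 x 36 mm tall with a small steel-coloured square on its top, lying on the base plate between jaw and pad. It slides along when the jaw meets it.
- spare_grip (a point): centre of the red knob of the other, empty clamp, which is of the same make; its lever is to be left alone.
There are look-alikes about, which are no part of the job. Of the things like the part that bears specimen_center, leave any that is pink or turquoise; of the rest the smaller one is meant.

How it is judged:
By the outcome, as a careful person would: the job done as asked, in the order asked, and still so for the second after the job is handed in, with the robot touching nothing.
It also fails if it takes over 38 s, if anything falls off the work surface, if the arm or the gripper's body presses on something with over 40 N, if the wrist force passes 120 N, or if a joint passes its speed limit or range.

## Working session

There is one attempt and no reset: what is moved stays moved. The work goes in short steps, Python scripts to look and compute and a tool call to move; the robot and the scene stay as the last step left them, time stands still between calls to the robot, and variables do not carry over. Pictures are saved under pics/ and viewed, at most 10 in all, crops included, and the job is handed in when it is done.

Besides the shell and the picture viewer there is one more tool, called as a command line: name --argument value ..., lists and objects as JSON in quotes. drive_tool: Moves the arm, as the interface text tells. Its arguments: {"type":"object","properties":{"increments":{"type":"array","items":{"type":"object","properties":{"claw":{"type":"number"},"dx":{"type":"number"},"dy":{"type":"number"},"dz":{"type":"number"},"wx":{"type":"number"},"wy":{"type":"number"},"wz":{"type":"number"}}}},"newtons":{"type":"number"}},"required":["increments"]}

```bash
mkdir -p pics; cat > h.py <<'E'
from station import *
import numpy as np, cv2
def snap(n,f):
    p,d=read_camera(n); cv2.imwrite(f'pics/{f}.png',p[:,:,::-1]); np.save(f'pics/{f}.npy',d); return p,d
def ray(n,u,v):
    c=calibration(n);K=np.array(c['intrinsics']);k=c['k1']
    s=cv2.undistortPoints(np.array([[[u,v]]],float),K,np.array([k,0,0,0,0.]))[0,0]
    R=np.array(c['R']);t=np.array(c['t']);return -R.T@t, R.T@np.array([s[0],s[1],1])
def atz(n,u,v,z):
    o,r=ray(n,u,v);return o+r*(z-o[2])/r[2]
def atd(n,u,v,d):
    o,r=ray(n,u,v);return o+r*d[int(round(v)),int(round(u))]
E
python3 - <<'E'
from h import *
for n in('scene','top'): snap(n,n+'0')
a=cv2.imread('pics/top0.png');b=cv2.imread('pics/scene0.png')
print(get_obs())
E
```

```text
{'t': 0.1, 'q': array([-1.26308296,  0.47773943,  0.02233372,  1.55637086, -0.01148746,
        1.10932218, -0.08308783]), 'joint_vel': array([-1.06271445e-03, -2.00431729e-03, -9.26631323e-04, -3.10430585e-03,
       -7.36541164e-05, -1.22967423e-03, -9.15626717e-04]), 'joint_torque': array([ 4.13163478e-03, -5.97761786e+01,  1.61379945e+00, -2.81954938e+01,
        1.28061921e-02,  5.01056638e-03, -6.71580381e-06]), 'eef_pos': array([0.27245622, 0.61701159, 0.25540028]), 'tool_rot': array([-1.11118288e-04,  2.06389758e-01,  9.78469486e-01, -8.48597341e-04]), 'contact_force': array([0.58915045, 0.57335487, 1.18213393]), 'torque': array([ 0.05136822,  0.07222875, -0.02227032]), 'grasp_force': 0.0, 'gripper_width': 1.0049887048875443}
```

View pics/top0.png

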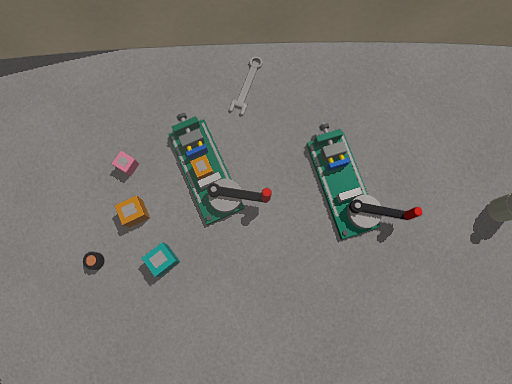

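View pics/scene0.png

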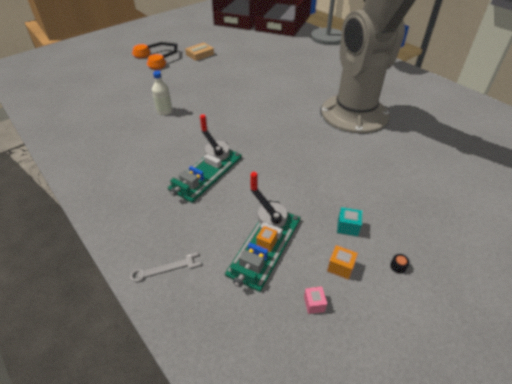

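```bash
python3 - <<'E'
from h import *
a=cv2.imread('pics/top0.png')[100:240,150:290];cv2.imwrite('pics/c1.png',cv2.resize(a,None,fx=4.28,fy=4.28,interpolation=cv2.INTER_CUBIC))
d=np.load('pics/top0.npy')
for n,u,v,z in[('knobtop',267,194,.101),('pivot',213,190,.051),('spare',417,212,.101),('stop',186,125,.04),('spec',202,166,.051)]:
    print(n,atz('top',u,v,z).round(4),atd('top',u,v,d).round(4))
print(calibration('top'))
E
```

```text
knobtop [0.5344 0.091  0.101 ] [0.5338 0.0912 0.104 ]
pivot [0.5576 0.2013 0.051 ] [0.5559 0.2005 0.0583]
spare [ 0.489 -0.203  0.101] [ 0.4888 -0.2027  0.1018]
stop [0.7113 0.2624 0.04  ] [0.7079 0.261  0.0478]
spec [0.6109 0.2245 0.051 ] [0.6096 0.224  0.0551]
{'intrinsics': array([[366.80414308,   0.        , 251.26905783],
       [  0.        , 366.80414308, 188.58541706],
       [  0.        ,   0.        ,   1.        ]]), 'k1': -0.11279498627722172, 'R': array([[-0.0294857 , -0.99955879, -0.00358016],
       [-0.97167615,  0.029503  , -0.23446756],
       [ 0.23446973, -0.00343468, -0.97211735]]), 't': array([0.13769493, 0.55083513, 0.68624784])}
```

View pics/c1.png

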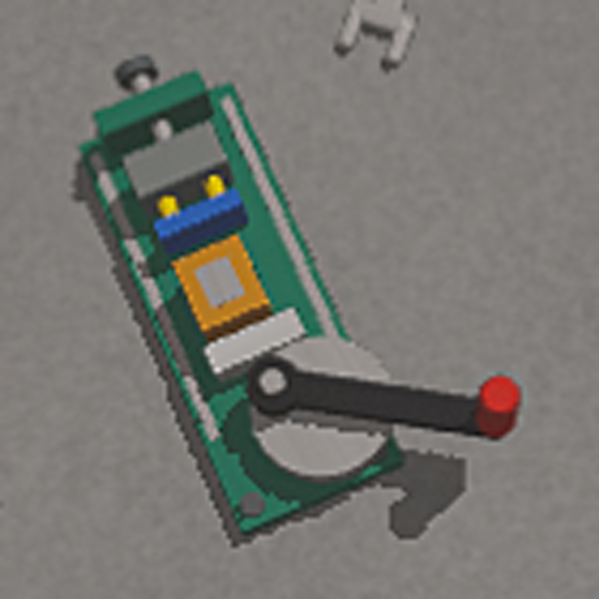

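```bash
python3 - <<'E'
from h import *
import station; print([x for x in dir(station) if not x.startswith('_')])
try: print(finger_overhang)
except Exception as e: print(e)
P=atz('top',213.55,188.8,.055);K=atz('top',267.05,191.8,.101)
print(P,K,np.linalg.norm((K-P)[:2]),np.degrees(np.arctan2(*(K-P)[1::-1])))
d=np.load('pics/top0.npy');p=cv2.imread('pics/top0.png').astype(int)
# red knob-top pts by depth
pts=[]
for v in range(180,210):
  for u in range(255,280):
    b,g,r=p[v,u]
    if r>120 and g<70:
      X=atd('top',u,v,d)
      if X[2]>.095: pts.append(X)
pts=np.array(pts);print(len(pts),pts.mean(0),pts.min(0),pts.max(0))
T=np.array([*K[:2],.13]);q=get_obs();
y=np.array([np.cos(np.radians(26.2)),np.sin(np.radians(26.2)),0]);x=np.array([-y[1],y[0],0])
for T in(pts.mean(0),K):
  D=T-q['eef_pos'];R=[(-.915,.403),(.403,.915)];print([np.dot(r,D[:2]) for r in R],[x@D,y@D])
E
```

```text
['PlanningError', 'calibration', 'finger_overhang', 'get_obs', 'hand_in', 'read_camera']
0.025
[0.55922271 0.19967376 0.055     ] [0.53883385 0.09075654 0.101     ] 0.11080914296223102 -100.60282272902663
59 [0.53866636 0.09232763 0.10314866] [0.53164345 0.08498761 0.09962145] [0.54609639 0.1006422  0.10545757]
[np.float64(-0.4550299111004197), np.float64(-0.37280313966039336)] [np.float64(-0.5883104089453415), np.float64(0.007208233096002759)]
[np.float64(-0.4558163144356171), np.float64(-0.374173194555342)] [np.float64(-0.5897940348297899), np.float64(0.006664865323595306)]
```

drive_tool --increments '[{"wz": 10, "claw": 0.0854}, {"wz": 10}, {"wz": 10}, {"wz": 10}, {"dx": -0.049}, {"dx": -0.049}, {"dx": -0.049}, {"dx": -0.049}, {"dx": -0.049}, {"dx": -0.049}, {"dx": -0.049}, {"dx": -0.049}, {"dx": -0.049}, {"dx": -0.049}, {"dx": -0.049}, {"dx": -0.049, "dy": 0.007}, {"dz": 0.03}, {"dz": 0.03}, {}]'

```text
schema error: expected keys claw, dx, dy, dz, wx, wy, wz
```

drive_tool --increments '[{"claw": 0.0854, "dx": 0, "dy": 0, "dz": 0, "wx": 0, "wy": 0, "wz": 10}, {"claw": 0.0854, "dx": 0, "dy": 0, "dz": 0, "wx": 0, "wy": 0, "wz": 10}, {"claw": 0.0854, "dx": 0, "dy": 0, "dz": 0, "wx": 0, "wy": 0, "wz": 10}, {"claw": 0.0854, "dx": 0, "dy": 0, "dz": 0, "wx": 0, "wy": 0, "wz": 10}, {"claw": 0.0854, "dx": -0.049, "dy": 0, "dz": 0, "wx": 0, "wy": 0, "wz": 0}, {"claw": 0.0854, "dx": -0.049, "dy": 0, "dz": 0, "wx": 0, "wy": 0, "wz": 0}, {"claw": 0.0854, "dx": -0.049, "dy": 0, "dz": 0, "wx": 0, "wy": 0, "wz": 0}, {"claw": 0.0854, "dx": -0.049, "dy": 0, "dz": 0, "wx": 0, "wy": 0, "wz": 0}, {"claw": 0.0854, "dx": -0.049, "dy": 0, "dz": 0, "wx": 0, "wy": 0, "wz": 0}, {"claw": 0.0854, "dx": -0.049, "dy": 0, "dz": 0, "wx": 0, "wy": 0, "wz": 0}, {"claw": 0.0854, "dx": -0.049, "dy": 0, "dz": 0, "wx": 0, "wy": 0, "wz": 0}, {"claw": 0.0854, "dx": -0.049, "dy": 0, "dz": 0, "wx": 0, "wy": 0, "wz": 0}, {"claw": 0.0854, "dx": -0.049, "dy": 0, "dz": 0, "wx": 0, "wy": 0, "wz": 0}, {"claw": 0.0854, "dx": -0.049, "dy": 0, "dz": 0, "wx": 0, "wy": 0, "wz": 0}, {"claw": 0.0854, "dx": -0.049, "dy": 0, "dz": 0, "wx": 0, "wy": 0, "wz": 0}, {"claw": 0.0854, "dx": -0.049, "dy": 0.007, "dz": 0, "wx": 0, "wy": 0, "wz": 0}, {"claw": 0.0854, "dx": 0, "dy": 0, "dz": 0.03, "wx": 0, "wy": 0, "wz": 0}, {"claw": 0.0854, "dx": 0, "dy": 0, "dz": 0.03, "wx": 0, "wy": 0, "wz": 0}, {"claw": 0.0854, "dx": 0, "dy": 0, "dz": 0, "wx": 0, "wy": 0, "wz": 0}]'

```text
t: 2.48
eef_pos: [0.5365, 0.0924, 0.1942]
tool_rot: [-0.002, 0.529, 0.849, -0.002]
contact_force: [-0.5, -0.7, 0.8]
gripper_width: 0.996
grasp_force: 0.0
```

drive_tool --increments '[{"claw": 0.0854, "dx": -0.002, "dy": 0.002, "dz": 0.03, "wx": 0, "wy": 0, "wz": 0}, {"claw": 0.0854, "dx": 0, "dy": 0, "dz": 0.03, "wx": 0, "wy": 0, "wz": 0}, {"claw": 0.0854, "dx": 0, "dy": 0, "dz": 0.03, "wx": 0, "wy": 0, "wz": 0}, {"claw": 0.0854, "dx": 0, "dy": 0, "dz": 0.018, "wx": 0, "wy": 0, "wz": 0}, {"claw": 0.0854, "dx": 0, "dy": 0, "dz": 0, "wx": 0, "wy": 0, "wz": 0}]'

```text
t: 3.1
eef_pos: [0.5407, 0.092, 0.088]
tool_rot: [-0.0, 0.529, 0.849, -0.0]
contact_force: [-1.1, -0.1, 0.4]
gripper_width: 1.0
grasp_force: 0.0
```

drive_tool --newtons 40 --increments '[{"claw": 0.01, "dx": 0, "dy": 0, "dz": 0, "wx": 0, "wy": 0, "wz": 0}, {"claw": 0.01, "dx": 0, "dy": 0, "dz": 0, "wx": 0, "wy": 0, "wz": 0}, {"claw": 0.01, "dx": 0, "dy": 0, "dz": 0, "wx": 0, "wy": 0, "wz": 0}, {"claw": 0.01, "dx": 0, "dy": 0, "dz": 0, "wx": 0, "wy": 0, "wz": 0}, {"claw": 0.01, "dx": 0, "dy": 0, "dz": 0, "wx": 0, "wy": 0, "wz": 0}, {"claw": 0.01, "dx": 0, "dy": 0, "dz": 0, "wx": 0, "wy": 0, "wz": 0}]'

```text
t: 3.85
eef_pos: [0.5411, 0.0919, 0.0889]
tool_rot: [-0.0, 0.529, 0.849, 0.0]
contact_force: [-2.7, -0.9, 5.1]
gripper_width: 0.219
grasp_force: 38.8
```

```bash
cat >> h.py <<'E'
P=np.array([.5592,.1997]);r=.1095
def arc(angs):
    q=get_obs();e=q['eef_pos'][:2];w,a,b,c=q['tool_rot']
    y=np.array([2*a*b,2*b*b-1]);y/=np.linalg.norm(y);x=np.array([-y[1],y[0]])
    print('now',np.degrees(np.arctan2(*(e-P)[::-1])).round(2),np.linalg.norm(e-P).round(4))
    for A in np.radians(angs):
        T=P+r*np.array([np.cos(A),np.sin(A)]);print(round(x@(T-e),4),round(y@(T-e),4));e=T
E
python3 - <<'E'
from h import *
arc([-95,-90,-85,-80])
# base axis estimate: edges at z=.015 from crop
f=lambda u,v:atz('top',150+u/4.28,100+v/4.28,.015)[:2]
a=f(85,150);b=f(237,530);print(a,b,np.degrees(np.arctan2(*(a-b)[::-1])),np.linalg.norm(a-b))
c=f(232,88);d=f(345,335);print(np.degrees(np.arctan2(*(c-d)[::-1])),np.linalg.norm(a-c))
E
```

```text
now -99.56 0.1093
-0.0049 0.0072
-0.0046 0.0084
-0.0038 0.0087
-0.0031 0.0091
[0.69887343 0.30388669] [0.4920338  0.22188941] 21.624822589699004 0.22249985947444045
22.835478405491024 0.08559781104234987
```

drive_tool --increments '[{"claw": 0.01, "dx": -0.0025, "dy": 0.0036, "dz": 0, "wx": 0, "wy": 0, "wz": 0}, {"claw": 0.01, "dx": -0.0024, "dy": 0.0036, "dz": 0, "wx": 0, "wy": 0, "wz": 0}, {"claw": 0.01, "dx": -0.0023, "dy": 0.0042, "dz": 0, "wx": 0, "wy": 0, "wz": 0}, {"claw": 0.01, "dx": -0.0023, "dy": 0.0042, "dz": 0, "wx": 0, "wy": 0, "wz": 0}, {"claw": 0.01, "dx": -0.0019, "dy": 0.0043, "dz": 0, "wx": 0, "wy": 0, "wz": 0}, {"claw": 0.01, "dx": -0.0019, "dy": 0.0044, "dz": 0, "wx": 0, "wy": 0, "wz": 0}, {"claw": 0.01, "dx": -0.0016, "dy": 0.0045, "dz": 0, "wx": 0, "wy": 0, "wz": 0}, {"claw": 0.01, "dx": -0.0015, "dy": 0.0046, "dz": 0, "wx": 0, "wy": 0, "wz": 0}, {"claw": 0.01, "dx": 0, "dy": 0, "dz": 0, "wx": 0, "wy": 0, "wz": 0}]'

```text
t: 4.97
eef_pos: [0.5782, 0.0914, 0.0889]
tool_rot: [-0.0, 0.529, 0.849, -0.0]
contact_force: [-2.3, -1.5, 5.9]
gripper_width: 0.22
grasp_force: 39.0
```

```bash
python3 - <<'E'
from h import *
snap('top','top1');snap('scene','sc1')
a=cv2.imread('pics/top1.png')[100:240,150:290];b=cv2.imread('pics/sc1.png')[185:295,215:325]
o=np.hstack([cv2.resize(a,(400,400),interpolation=2),cv2.resize(b,(400,400),interpolation=2)]);cv2.imwrite('pics/c2.png',o)
arc([-75,-70])
E
```

```text
now -80.03 0.1099
-0.0019 0.0094
-0.0014 0.0094
```

View pics/c2.png

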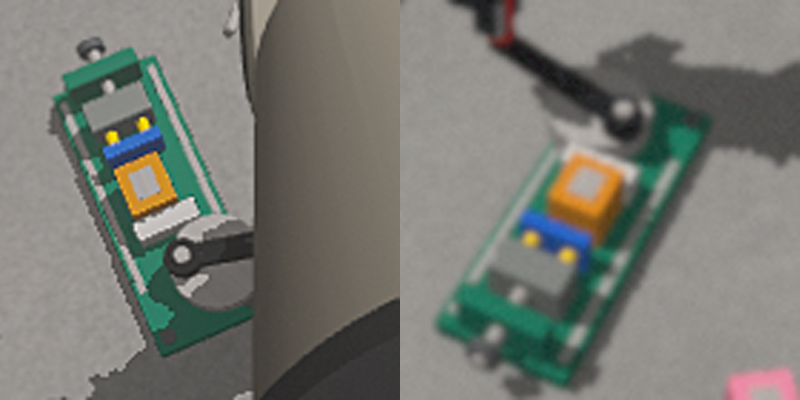

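```bash
cat >> h.py <<'E'
YAW=np.radians(22.2)
def rect(n,img,z=.045,s=.0005):
    c=calibration(n);ex=np.array([np.cos(YAW),np.sin(YAW)]);ey=np.array([-ex[1],ex[0]])
    X,Y=np.meshgrid(np.arange(.03,.25,s),np.arange(-.04,.04,s))
    W=np.concatenate([P+X[...,None]*ex+Y[...,None]*ey,np.full(X.shape+(1,),z)],-1).reshape(-1,3)
    uv,_=cv2.projectPoints(W,cv2.Rodrigues(np.array(c['R']))[0],np.array(c['t']),np.array(c['intrinsics']),np.array([c['k1'],0,0,0,0.]))
    m=uv.reshape(X.shape+(2,)).astype(np.float32)
    return cv2.remap(img,m[...,0],m[...,1],cv2.INTER_CUBIC)
E
python3 - <<'E'
from h import *
o=[rect(n,cv2.imread(f'pics/{f}.png')) for n,f in(('top','top0'),('top','top1'),('scene','scene0'),('scene','sc1'))]
v=np.vstack(o);print(v.shape);cv2.imwrite('pics/r1.png',cv2.resize(v,(660,600)) if 0 else cv2.resize(v,(412,600)))
E
```

```text
(640, 440, 3)
```

View pics/r1.png

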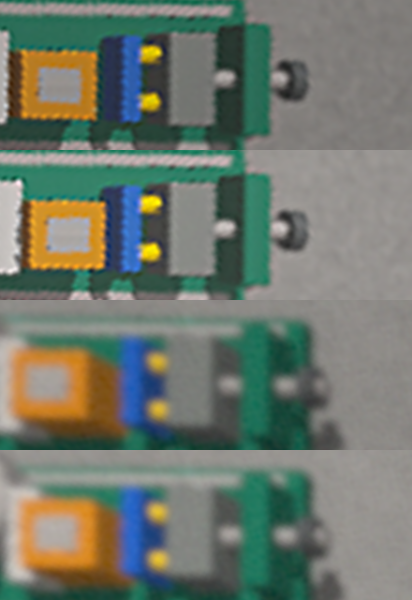

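```bash
python3 - <<'E'
from h import *
arc([-77.5,-75,-72.5,-70,-67.5,-65,-62.5,-60])
E
```

```text
now -80.03 0.1099
-0.0009 0.0048
-0.001 0.0047
-0.0008 0.0047
-0.0006 0.0047
-0.0004 0.0048
-0.0002 0.0048
0.0 0.0048
0.0002 0.0048
```

drive_tool --increments '[{"claw": 0.01, "dx": -0.0009, "dy": 0.0048, "dz": 0, "wx": 0, "wy": 0, "wz": 0}, {"claw": 0.01, "dx": -0.001, "dy": 0.0047, "dz": 0, "wx": 0, "wy": 0, "wz": 0}, {"claw": 0.01, "dx": -0.0008, "dy": 0.0047, "dz": 0, "wx": 0, "wy": 0, "wz": 0}, {"claw": 0.01, "dx": -0.0006, "dy": 0.0047, "dz": 0, "wx": 0, "wy": 0, "wz": 0}, {"claw": 0.01, "dx": -0.0004, "dy": 0.0048, "dz": 0, "wx": 0, "wy": 0, "wz": 0}, {"claw": 0.01, "dx": -0.0002, "dy": 0.0048, "dz": 0, "wx": 0, "wy": 0, "wz": 0}, {"claw": 0.01, "dx": 0, "dy": 0.0048, "dz": 0, "wx": 0, "wy": 0, "wz": 0}, {"claw": 0.01, "dx": 0.0002, "dy": 0.0048, "dz": 0, "wx": 0, "wy": 0, "wz": 0}, {"claw": 0.01, "dx": 0, "dy": 0, "dz": 0, "wx": 0, "wy": 0, "wz": 0}]'

```text
t: 6.2
eef_pos: [0.6144, 0.104, 0.0889]
tool_rot: [0.001, 0.529, 0.849, -0.0]
contact_force: [-1.2, -3.3, 4.4]
gripper_width: 0.223
grasp_force: 38.9
```

```bash
cat >> h.py <<'E'
def prof(n,f):
    g=rect(n,cv2.imread(f'pics/{f}.png')).astype(float)
    bl=np.clip(g[:,:,0]-g[:,:,2],0,None)      # blue - red
    am=np.clip(g[:,:,2]-g[:,:,0],0,None)
    def edge(p,last=True):
        h=p.max()/2;i=np.where(p>h)[0];k=i[-1] if last else i[0];j=k+1 if last else k-1
        return 30+.5*(k+(p[k]-h)/(p[k]-p[j])*(j-k))
    ro=slice(70,84)        # between the rods
    bp=bl[ro,180:350].mean(0); sp=g[ro,:,:].mean(0)
    y=am[:,260:330].copy(); y[am[:,260:330]<60]=0
    return edge(bp)+90, 
E
python3 - <<'E'
from h import *
snap('top','top2');snap('scene','sc2')
for f in('top0','top1','top2'):print(f,prof('top',f))
for f in('scene0','sc1','sc2'):print(f,prof('scene',f))
v=np.vstack([rect(n,cv2.imread(f'pics/{f}.png')) for n,f in(('top','top1'),('top','top2'),('scene','sc1'),('scene','sc2'))])
cv2.imwrite('pics/r2.png',cv2.resize(v,(412,600)))
arc([-57.5,-55,-52.5,-50])
E
```

```text
top0 (np.float64(173.59397163120568),)
top1 (np.float64(173.55389221556885),)
top2 (np.float64(173.57861635220127),)
scene0 (np.float64(175.65384615384616),)
sc1 (np.float64(175.95),)
sc2 (np.float64(175.4453125),)
now -59.99 0.1104
0.0013 0.0047
0.0006 0.0047
0.0008 0.0047
0.001 0.0047
```

View pics/r2.png

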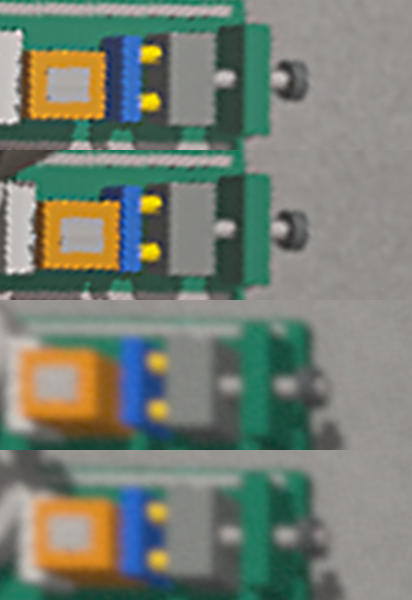

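drive_tool --increments '[{"claw": 0.01, "dx": 0.0008, "dy": 0.0047, "dz": 0, "wx": 0, "wy": 0, "wz": 0}, {"claw": 0.01, "dx": 0.0006, "dy": 0.0047, "dz": 0, "wx": 0, "wy": 0, "wz": 0}, {"claw": 0.01, "dx": 0.0008, "dy": 0.0047, "dz": 0, "wx": 0, "wy": 0, "wz": 0}, {"claw": 0.01, "dx": 0.001, "dy": 0.0047, "dz": 0, "wx": 0, "wy": 0, "wz": 0}, {"claw": 0.01, "dx": 0.0012, "dy": 0.0046, "dz": 0, "wx": 0, "wy": 0, "wz": 0}, {"claw": 0.01, "dx": 0.0014, "dy": 0.0046, "dz": 0, "wx": 0, "wy": 0, "wz": 0}, {"claw": 0.01, "dx": 0, "dy": 0, "dz": 0, "wx": 0, "wy": 0, "wz": 0}]'

```text
t: 7.18
eef_pos: [0.6375, 0.1213, 0.0889]
tool_rot: [0.001, 0.529, 0.849, -0.0]
contact_force: [0.4, -4.6, 3.6]
gripper_width: 0.222
grasp_force: 39.0
```

```bash
python3 - <<'E'
from h import *
snap('top','top3');snap('scene','sc3')
print(prof('top','top3'),prof('scene','sc3'))
v=np.vstack([rect(n,cv2.imread(f'pics/{f}.png')) for n,f in(('top','top2'),('top','top3'),('scene','sc2'),('scene','sc3'))])
cv2.imwrite('pics/r3.png',cv2.resize(v,(412,600)))
arc([-42.5,-40,-37.5,-35])
E
```

```text
(np.float64(173.5251572327044),) (np.float64(175.55172413793105),)
now -45.02 0.1108
0.0028 0.0041
0.0018 0.0044
0.002 0.0043
0.0022 0.0042
```

View pics/r3.png

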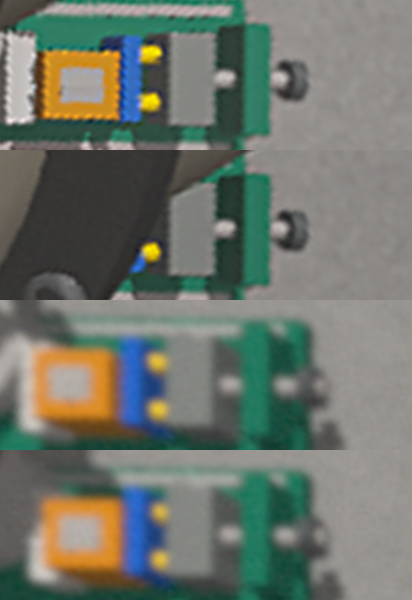

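drive_tool --increments '[{"claw": 0.01, "dx": 0.0017, "dy": 0.0044, "dz": 0, "wx": 0, "wy": 0, "wz": 0}, {"claw": 0.01, "dx": 0.0018, "dy": 0.0044, "dz": 0, "wx": 0, "wy": 0, "wz": 0}, {"claw": 0.01, "dx": 0, "dy": 0, "dz": 0, "wx": 0, "wy": 0, "wz": 0}]'

```text
t: 7.65
eef_pos: [0.6441, 0.1284, 0.089]
tool_rot: [0.001, 0.529, 0.849, -0.0]
contact_force: [1.3, -5.5, 4.5]
gripper_width: 0.221
grasp_force: 39.0
```

```bash
cat >> h.py <<'E'
def shift(ref,f,x0,x1,y0=50,y1=110):
    # shift along the clamp (mm) of the patch x0..x1 (columns of rect) from ref to f, scene camera
    a,b=[cv2.GaussianBlur(rect('scene',cv2.imread(f'pics/{k}.png'),s=.00025),(0,0),2) for k in(ref,f)]
    m=cv2.matchTemplate(b[2*y0-8:2*y1+8,2*x0-10:2*x1+80],a[2*y0:2*y1,2*x0:2*x1],cv2.TM_CCOEFF_NORMED)
    _,v,(i,j),_=cv2.minMaxLoc(m)[0],*cv2.minMaxLoc(m)[1:2],cv2.minMaxLoc(m)[3],0
    return round((i-10)*.25,2),round(v,3)
E
python3 - <<'E'
from h import *
snap('scene','sc4');snap('top','top4')
for f in('scene0','sc1','sc2','sc3','sc4'):
    print(f,prof('scene',f),'spec',shift('sc1',f,20,100) if f!='scene0' else '','pad',shift('sc2',f,128,182),'block',shift('sc2',f,185,235))
arc([-37.5,-35])
E
```

```text
scene0 (np.float64(175.65384615384616),) spec  pad (0.0, 0.993) block (0.0, 0.992)
sc1 (np.float64(175.95),) spec (0.0, 1.0) pad (0.0, 0.996) block (0.0, 0.993)
sc2 (np.float64(175.4453125),) spec (7.25, 0.992) pad (0.0, 1.0) block (0.0, 1.0)
sc3 (np.float64(175.55172413793105),) spec (13.0, 0.925) pad (2.0, 0.976) block (0.0, 0.993)
sc4 (np.float64(175.6206896551724),) spec (14.75, 0.899) pad (3.75, 0.926) block (0.0, 0.993)
now -40.04 0.1109
0.0033 0.0038
0.0022 0.0042
```

```bash
python3 - <<'E'
from h import *
G=[rect('scene',cv2.imread(f'pics/{f}.png')) for f in('scene0','sc2','sc3','sc4')]
for g in G:
    g=g.astype(float);o=[]
    for ro in (slice(70,84),slice(36,52),slice(100,114)):
        p=np.clip(g[ro,:,0]-g[ro,:,2],0,None).mean(0)[110:185];h=p.max()/2;k=np.where(p>h)[0][-1];o.append(85+.5*(k+(p[k]-h)/(p[k]-p[k+1])))
    y=np.clip(np.minimum(g[:,:,1],g[:,:,2])-g[:,:,0]-40,0,None)[:,150:185]; xx=np.arange(150,185)*.5+30
    print(np.round(o,2), 'yellow centroid',round((y*xx).sum()/y.sum(),2))
v=np.vstack([cv2.resize(g[25:130,60:200],None,fx=4,fy=1.4*1,interpolation=2) for g in G])
cv2.imwrite('pics/r4.png',v);print(v.shape)
E
```

```text
[107.6  108.89 107.15] yellow centroid 114.45
[107.58 108.73 107.15] yellow centroid 114.45
[109.47 110.18 108.88] yellow centroid 115.47
[111.35 112.07 110.82] yellow centroid 116.47
(588, 560, 3)
```

View pics/r4.png

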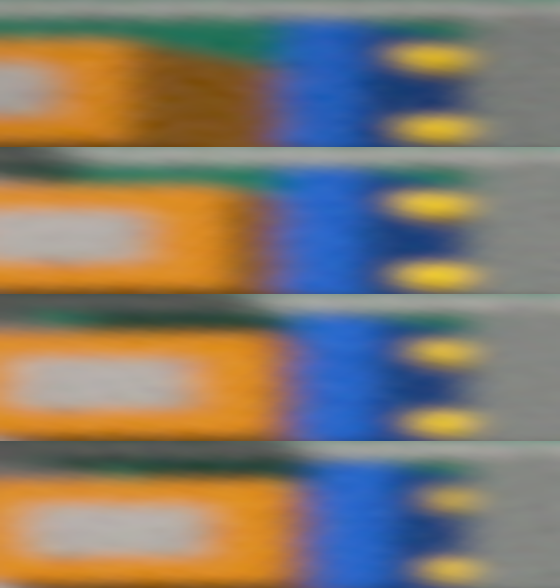

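drive_tool --increments '[{"claw": 0.01, "dx": 0.0018, "dy": 0.0035, "dz": 0, "wx": 0, "wy": 0, "wz": 0}, {"claw": 0.01, "dx": 0.0018, "dy": 0.0034, "dz": 0, "wx": 0, "wy": 0, "wz": 0}, {"claw": 0.01, "dx": 0.0019, "dy": 0.0033, "dz": 0, "wx": 0, "wy": 0, "wz": 0}, {"claw": 0.01, "dx": 0, "dy": 0, "dz": 0, "wx": 0, "wy": 0, "wz": 0}]'

```text
t: 8.25
eef_pos: [0.651, 0.1374, 0.089]
tool_rot: [0.002, 0.529, 0.848, -0.0]
contact_force: [2.5, -4.7, 3.9]
gripper_width: 0.224
grasp_force: 39.1
```

```bash
cat > m.py <<'E'
from h import *
import sys
f=sys.argv[1];snap('scene',f);arc([])
for k in('scene0',f):
    g=rect('scene',cv2.imread(f'pics/{k}.png')).astype(float);o=[]
    for ro in (slice(70,84),slice(36,52),slice(100,114)):
        p=np.clip(g[ro,:,0]-g[ro,:,2],0,None).mean(0)[110:185];h=p.max()/2;i=np.where(p>h)[0][-1];o.append(85+.5*(i+(p[i]-h)/(p[i]-p[i+1])))
    y=np.clip(np.minimum(g[:,:,1],g[:,:,2])-g[:,:,0]-40,0,None)[:,150:185]; xx=np.arange(150,185)*.5+30
    print(np.round(o,2), 'yellow centroid',round((y*xx).sum()/y.sum(),2))
print(shift('sc2',f,128,160),shift('sc2',f,20,110))
E
python3 m.py sc5
```

```text
now -34.18 0.111
[107.6  108.89 107.15] yellow centroid 114.45
[113.78 113.78 113.21] yellow centroid nan
(6.25, 0.96) (10.25, 0.566)m.py:9: RuntimeWarning: invalid value encountered in scalar divide
  print(np.round(o,2), 'yellow centroid',round((y*xx).sum()/y.sum(),2))
```

drive_tool --increments '[{"claw": 0.0854, "dx": 0, "dy": 0, "dz": 0, "wx": 0, "wy": 0, "wz": 0}, {"claw": 0.0854, "dx": 0, "dy": 0, "dz": 0, "wx": 0, "wy": 0, "wz": 0}, {"claw": 0.0854, "dx": 0, "dy": 0, "dz": 0, "wx": 0, "wy": 0, "wz": 0}, {"claw": 0.0854, "dx": 0, "dy": 0, "dz": 0, "wx": 0, "wy": 0, "wz": 0}, {"claw": 0.0854, "dx": 0, "dy": 0, "dz": 0, "wx": 0, "wy": 0, "wz": 0}, {"claw": 0.0854, "dx": 0, "dy": 0, "dz": -0.03, "wx": 0, "wy": 0, "wz": 0}, {"claw": 0.0854, "dx": 0, "dy": 0, "dz": -0.04, "wx": 0, "wy": 0, "wz": 0}, {"claw": 0.0854, "dx": 0, "dy": 0, "dz": -0.04, "wx": 0, "wy": 0, "wz": 0}, {"claw": 0.0854, "dx": -0.05, "dy": 0, "dz": -0.03, "wx": 0, "wy": 0, "wz": 0}, {"claw": 0.0854, "dx": -0.05, "dy": 0, "dz": 0, "wx": 0, "wy": 0, "wz": 0}, {"claw": 0.0854, "dx": -0.05, "dy": 0, "dz": 0, "wx": 0, "wy": 0, "wz": 0}, {"claw": 0.0854, "dx": -0.05, "dy": 0, "dz": 0, "wx": 0, "wy": 0, "wz": 0}, {"claw": 0.0854, "dx": 0, "dy": 0, "dz": 0, "wx": 0, "wy": 0, "wz": 0}]'

```text
t: 9.93
eef_pos: [0.7383, -0.0468, 0.2282]
tool_rot: [0.001, 0.532, 0.847, -0.002]
contact_force: [0.1, -0.0, -0.6]
gripper_width: 1.001
grasp_force: 0.0
```

```bash
python3 m.py sc6; python3 - <<'E'
from h import *
snap('top','top6')
g=[rect('top',cv2.imread(f'pics/{f}.png')) for f in('top0','top6')]
cv2.imwrite('pics/r6.png',np.vstack([cv2.resize(x,(720,160*720//440)) for x in g]))
E
```

```text
now -53.64 0.3015
[107.6  108.89 107.15] yellow centroid 114.45
[113.66 114.08 113.16] yellow centroid nan
(6.25, 0.963) (9.5, 0.987)m.py:9: RuntimeWarning: invalid value encountered in scalar divide
  print(np.round(o,2), 'yellow centroid',round((y*xx).sum()/y.sum(),2))
```

View pics/r6.png

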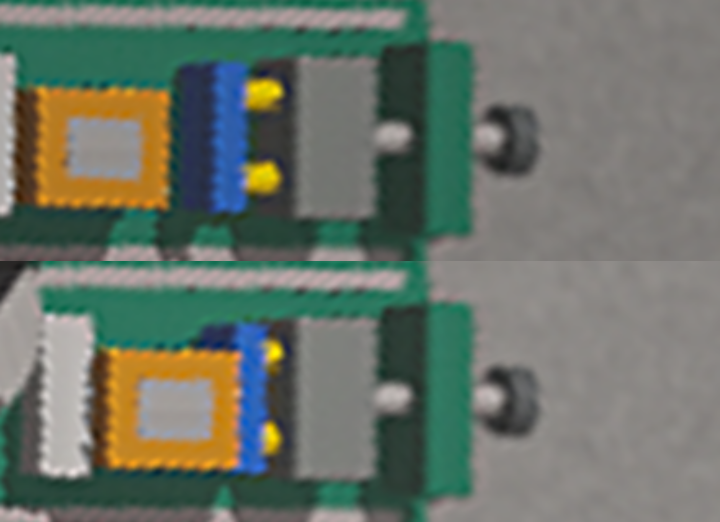

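```bash
python3 -c "from station import *; print(hand_in())"
```

```text
the job is handed in; nothing more can be done
None
```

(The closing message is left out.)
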